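# Collect the finished dental casts and hold the carrier ready

### The arm

A 6-joint arm with a two-finger parallel gripper is mounted at the origin on the work surface. World frame = base frame: x ahead of the robot, y to its left, z up, the work surface at z = 0. Lengths are in mm, angles in rad, forces in N, time in s.
With the tool pointing down it reaches from about 250 to 850 mm from the base axis. Payload 12.5 kg.
Tool frame: the origin (TCP) lies midway between the tips of the shut fingers; the grasp point (between the pads) lies 19 mm behind it (manip.grasp_offset is the distance from the TCP to the grasp point, in mm); z points along the fingers, y is the direction in which the jaws open and shut (so a half turn about z gives the same grasp; the last joint's range is limited). The gripper opens to 93 mm and grips with 3 to 60 N. Pads are 15 mm wide; open, the fingers measure 128 mm over their backs; the gripper's body (75 mm by 188 mm) begins 65 mm behind the grasp point.
Start: joints at [-1.371, 0.351, 1.652, -0, 1.139, -0.085], TCP at [154.551, -527.824, 218.633] pointing down, gripper open.
Joint ranges: [-2.75, 2.75], [-0.79, 2.1], [0.01, 2.65], [-1.57, 4.71], [0.07, 3.14], [-2.87, 2.87]. Speed limits (rad/s): [2.22, 2.22, 2.79, 3.14, 3.14, 3.14].

### API

Orientations are given as a rotation vector (axis times angle).
In Python, from cell import manip gives the robot as it stands.
- The arm moves only by the tool carry_out, never from a script. Its argument "commands" is one flat list of numbers, 5 for each row, row after row: the opening, from -1 (shut) to 1 (fully open), so that 0 is half open, then the shift along the tool's x, y, z in units of 100 mm (1.0 is 100 mm), then the turn about the tool's z in units of 360 degrees (1.0 is 360 degrees). In form: [gripper, x, y, z, twist, gripper, x, y, z, twist, ...]. A call has 1 to 8 rows; each row is the pose to reach, as a shift and turn from the pose measured when the call began, along the tool's axes at that moment, turning the shorter way round; what a row does not reach only later rows make up. A row lasts 1/10 s, in which the tool goes at most 50 mm and 8.59 degrees, less where a joint would pass 70% of its speed; a pose out of reach is approached as far as the arm can. A call with a number of a shift or a turn outside -1 to 1 is refused whole. A call with a gripper value outside its range is refused whole. The fingers move at their own pace and stop on an object; "squeeze" is the grip in N (left out, the last holds). Time passes only in rows, so rows that repeat a pose let the fingers close. It gives the time, the measured TCP pose, the force and the opening at its end, in the units of the state.
- manip.sense(): the state, without advancing time (a new reading comes with each control period).
- manip.snapshot(name): name is "side" or "top"; returns a dict with "frame" (420x560x3 uint8, red, green, blue), "fx", "fy", "cx", "cy" (pixels), "pose" (4x4, takes a point from camera to world coordinates). Camera axes: x right, y up, looking along -z (the intrinsics and any distortion apply to the point x, -y, -z); pixel columns grow to the right and rows downward; lengths in mm; the calibration is good to about 2 mm. A picture is of the moment at which its call begins. There is no depth.
- manip.sign_off(): hands the job in, once; it reports no verdict.
The state is a dict: "clock": time; "joint_positions": joint angles; "dq": joint speeds; "joint_torque": joint torques, N m; "eef_pos": TCP position; "eef_rot": TCP orientation; "contact_force": force on the tool from outside, world axes, zero at the start; "ft_torque": the same for the moment, N m; "width": opening from 0.0 (shut) to 1.0 (fully open).
Only numpy, scipy, OpenCV 4.12 (cv2) and the standard library are available. Lean on these libraries where they do the work, as an engineer would, in place of code of your own. Each camera call takes 0.05 s, during which the arm holds its last target. There are 200 camera calls.

### The job

Move both finished full-arch dental casts from the milling unit's catch tray into the two-bay carrier, one lying flat with its teeth up in each bay (set down on the bay floor, not dropped), while the carrier stands on the bench; leave the small single-tooth block in the tray and the rest of the bench undisturbed. Then take the carrier by its grip bar, lift it straight up about 10 cm clear of the bench, and hold it there steady and level for at least two seconds. The program finishes while still holding the carrier in the air: do not put it down or let go.

Things in the scene. Friction and masses are not known exactly. Their poses are not given: they have to be found in the camera images.
- tray_floor (a point): Centre of the catch tray's inner floor, 3 mm above the bench. The tray is fixed, open, bare aluminium, 260 mm (its x) by 290 mm (its y) inside, walls 3 mm thick rising 22 mm above the bench. On its -y side a low steel chute leads down from the fixed teal milling unit, whose 110 mm high base begins 245 mm from this point in -y (a column and spindle head stand farther back, up to 470 mm high).
- cast_1_center (a point): Centre (half-way up, 18.5 mm above the underside) of one full-arch dental cast of cream stone: a D-shaped base 63 mm long (its x, rounded end at +x), 46 mm wide (its y; the rear 40 mm of the flanks is flat and parallel) and 28 mm high, with a horseshoe of teeth on top up to 37 mm. z up. About 0.11 kg, rigid. It starts teeth up on the tray floor.
- cast_2_center (a point): The same for the other, identical full-arch cast.
- die: Small single-tooth block of the same cream stone, 22 x 22 mm and 30 mm high, in the tray too; origin at the centre of its underside. It stays in the tray.
- carrier: Loose two-bay carrier of grey plastic, about 0.3 kg, 130 mm along its x, 236 mm along its y, origin at the centre of its underside, z up. Walls 4 mm thick and 36 mm high, floor 4 mm thick; a 4 mm divider along x at y = 0 parts it into two equal bays (each 122 mm in x by 112 mm in y inside), centred at y = +60 and -60 mm. Above the divider runs a grip bar along x.
- carrier_grip (a point): Centre of the carrier's grip bar, 79 mm above its underside: the bar is 106 mm long (x), 16 mm thick (y), 26 mm high (66 to 92 mm above the underside), on two 12 mm posts at x = +47 and -47 mm; open below between the posts down to the divider's top at 36 mm. Axes as the carrier's.
- bay_a (a point): Centre of the inner floor of the carrier's bay on its +y side, 4 mm above its underside.
- bay_b (a point): Centre of the inner floor of the carrier's bay on its -y side, 4 mm above its underside.
- mill: The fixed milling unit with the catch tray; its origin lies on the bench under the tray's centre, axes as the tray's.
- bur_block: Bystander: aluminium bur block 60 x 36 x 24 mm with burs standing to 48 mm, between tray and carrier; origin at its underside.
- bowl: Bystander: dark rubber mixing bowl, 90 mm across, 55 mm high; origin at its underside.
- jar: Bystander: amber glass jar, 60 mm across, 75 mm high; origin at its underside.
- flask: Bystander: white bottle, 60 mm across, 150 mm high; origin at its underside.
- spatula: Bystander: spatula about 190 mm long lying on the bench; origin at its underside.
Not all that is in view belongs to the job. What is shaped like the part that bears cast_2_center but red is not meant.

How it is judged:
By the outcome, as a careful person would: the job done as asked, in the order asked, and still so for the second after the job is handed in, while the arm keeps its last pose, push and grip.
It also fails if it takes over 70 s, if anything falls off the work surface, if the arm or the gripper's body presses on something with over 40 N, if the wrist force passes 120 N, or if a joint passes its speed limit or range.

## Working session

There is one attempt and no reset: what is moved stays moved. The work goes in short steps, Python scripts to look and compute and a tool call to move; the robot and the scene stay as the last step left them, time stands still between calls to the robot, and variables do not carry over. Pictures are saved under pics/ and viewed, about 8 in all and at most 12, crops included, and the job is handed in when it is done.

Besides the shell and the picture viewer there is one more tool, called after "Emit:" in YAML: its name, and indented under it one key for each argument. carry_out: Moves the arm, as the interface text tells. Its arguments: {"type":"object","properties":{"commands":{"type":"array","items":{"type":"number"}},"squeeze":{"type":"number"}},"required":["commands"]}

```bash
mkdir -p pics; ls; python3 - <<'E'
from cell import manip
import cv2,numpy as np
np.set_printoptions(precision=3,suppress=True)
for n in("top","side"):
    s=manip.snapshot(n); cv2.imwrite(f"pics/{n}0.png",s["frame"][:,:,::-1]); print(n,s["fx"],s["fy"],s["cx"],s["cy"],[k for k in s]); print(s["pose"])
print(manip.sense())
E
```

```text
pics
top 426.498136799473 426.498136799473 283.667998707025 207.1472231178293 ['frame', 'fx', 'fy', 'cx', 'cy', 'pose']
[[   0.02     0.983   -0.181  305.004]
 [  -0.999    0.026    0.026   88.393]
 [   0.03     0.181    0.983 1261.244]
 [   0.       0.       0.       1.   ]]
side 383.95551367471376 383.95551367471376 278.6082482688078 203.6596906781559 ['frame', 'fx', 'fy', 'cx', 'cy', 'pose']
[[   0.95     0.161   -0.268  297.905]
 [  -0.312    0.533   -0.787 -659.97 ]
 [   0.016    0.831    0.556  593.461]
 [   0.       0.       0.       1.   ]]
{'clock': 0.1, 'joint_positions': array([-1.371,  0.351,  1.652, -0.   ,  1.139, -0.085]), 'dq': array([ 0.   ,  0.   , -0.002, -0.   ,  0.002,  0.   ]), 'joint_torque': array([  0.001, -49.803, -28.57 ,   0.07 ,   0.024,  -0.   ]), 'eef_pos': array([ 154.483, -527.536,  218.144]), 'eef_rot': array([-3.109, -0.446,  0.   ]), 'contact_force': array([-0.495,  0.121, -0.161]), 'ft_torque': array([0.067, 0.052, 0.   ]), 'width': 1.001308401648506}
```

View pics/top0.png

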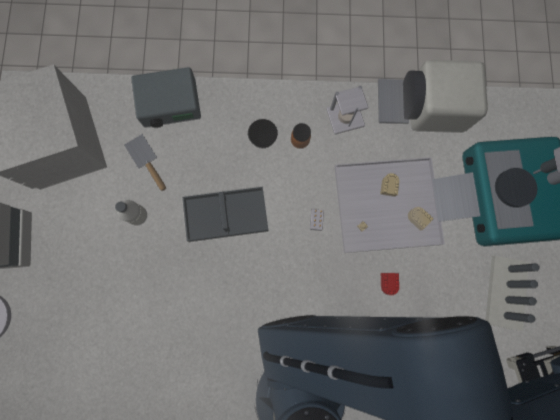

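View pics/side0.png

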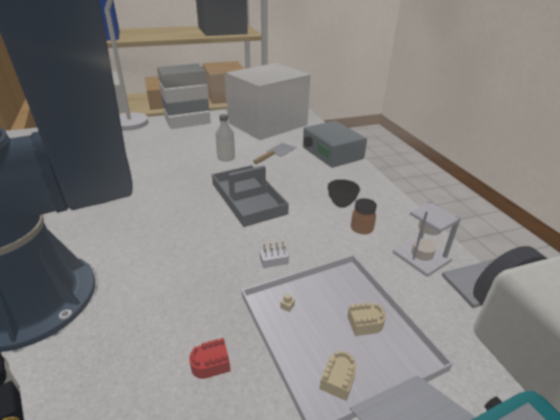

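Top view: the cream casts are at (390,184) and (421,217), with the die at (363,226). The carrier is at (226,213) and the bur block at (317,218). Things that could be mistaken for a cast are the red one at (390,284), the die, and the cream piece in the articulator at (347,115). I choose the two large cream ones inside the tray and check them in a close crop.

```bash
cat > h.py <<'E'
import cv2,numpy as np
from cell import manip
np.set_printoptions(precision=1,suppress=True)
def ray(s,uv,z):
    uv=np.atleast_2d(np.float64(uv)); d=np.c_[(uv[:,0]-s["cx"])/s["fx"],-(uv[:,1]-s["cy"])/s["fy"],-np.ones(len(uv))]
    d=d@s["pose"][:3,:3].T; o=s["pose"][:3,3]
    return o+d*((z-o[2])/d[:,2])[:,None]
def proj(s,p):
    q=(np.atleast_2d(p)-s["pose"][:3,3])@s["pose"][:3,:3]
    return np.c_[s["cx"]+s["fx"]*q[:,0]/-q[:,2],s["cy"]-s["fy"]*q[:,1]/-q[:,2]]
def cream(s):
    h=cv2.cvtColor(s["frame"],cv2.COLOR_RGB2HSV)
    m=cv2.inRange(h,(14,45,90),(35,255,255))
    m=cv2.morphologyEx(m,cv2.MORPH_CLOSE,np.ones((3,3),np.uint8))
    return [c[:,0] for c in cv2.findContours(m,cv2.RETR_EXTERNAL,cv2.CHAIN_APPROX_NONE)[0] if cv2.contourArea(c)>15]
def rect(P):
    c,wh,a=cv2.minAreaRect(np.float32(P[:,:2])); return np.array([*c,*wh,a])
def crop(s,x0,y0,x1,y1,k,name):
    cv2.imwrite(name,cv2.resize(s["frame"][y0:y1,x0:x1,::-1],None,fx=k,fy=k,interpolation=cv2.INTER_CUBIC))
E
python3 - <<'E'
from h import *
T,S=manip.snapshot("top"),manip.snapshot("side")
for s,n in((T,"top"),(S,"side")):
    for c in cream(s):
        print(n,c.mean(0),cv2.contourArea(c),"z25 rect",rect(ray(s,c,25)))
# carrier dark mask, top
h=cv2.cvtColor(T["frame"],cv2.COLOR_RGB2HSV)
print("carrier px",h[205,205],h[225,255],"bench",h[260,200])
g=T["frame"][170:260,165:290].max(2)
m=(g<95).astype(np.uint8)
c=max(cv2.findContours(m,0,1)[0],key=cv2.contourArea)[:,0]+[165,170]
print("carrier at z36",rect(ray(T,c,36)), "z0",rect(ray(T,c,0)))
a=cv2.resize(T["frame"][150:260,330:450,::-1],None,fx=5,fy=5,interpolation=2)
b=cv2.resize(S["frame"][240:400,230:420,::-1],None,fx=3.4375,fy=3.4375,interpolation=2)[:550]
d=cv2.resize(T["frame"][180:250,170:280,::-1],None,fx=5,fy=5,interpolation=2)
cv2.imwrite("pics/c1.png",cv2.resize(np.hstack([a,b]),None,fx=.63,fy=.63,interpolation=cv2.INTER_AREA)); cv2.imwrite("pics/c2.png",d)
E
```

```text
top [362.2 225.7] 34.5 z25 rect [ 483.5 -176.7   16.5   19.2   45.4]
top [419.6 217.2] 265.5 z25 rect [ 514.  -347.9   59.7   50.2   45. ]
top [389.8 185.2] 284.0 z25 rect [ 612.7 -261.5   49.8   64.5   82.6]
top [154.6 175.8] 126.0 z25 rect [618.1 438.7  92.6  17.9  33.6]
side [ 10.2 418.2] 21.5 z25 rect [  30.6 -270.1    2.8   19.8   72.3]
side [338.7 375.1] 1093.5 z25 rect [ 513.3 -347.8   78.4   45.    46.6]
side [366. 318.] 862.0 z25 rect [ 611.3 -264.    65.6   70.8   82. ]
side [287.1 302.6] 107.5 z25 rect [ 481.8 -184.7   32.4   21.9   40.6]
side [460.3 172.3] 30.0 z25 rect [1163.2  155.4   45.9   96.2    0.1]
side [263.7 156.3] 76.5 z25 rect [613.2 421.6 105.1  23.9  34.2]
side [389.6 124.8] 80.0 z25 rect [1154.7  550.9  189.1   47.6   89.4]
side [146.9  97.2] 904.0 z25 rect [ 263.4 1183.4  575.5  152.4   88.6]
side [219.5  80.8] 926.0 z25 rect [ 672.9 1284.7  801.6  224.4   83.5]
side [108.8  43.8] 19.5 z25 rect [  75.9 2334.2   27.6  206.3    5.2]
side [10.1 89.3] 1616.0 z25 rect [-432.  1815.7  109.  1931.8   14.8]
side [187.9  36.3] 1870.0 z25 rect [ 653.8 2578.   717.3 1066.5   90. ]
carrier px [108  16  80] [99 22 81] bench [ 20   6 136]
carrier at z36 [507.6 226.  132.3 233.    9.1] z0 [513.5 230.  136.2 239.8   9.1]
```

View pics/c1.png

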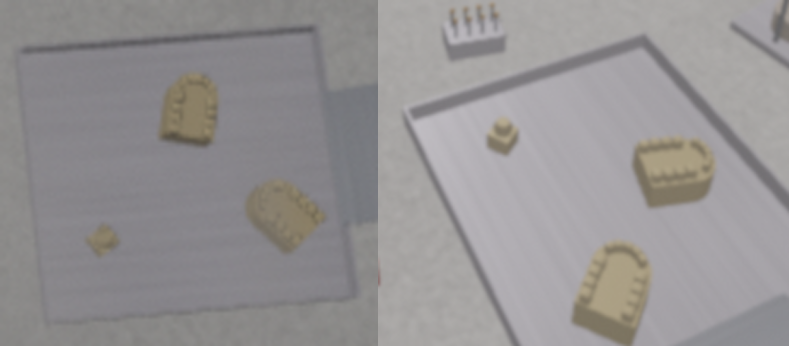

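View pics/c2.png

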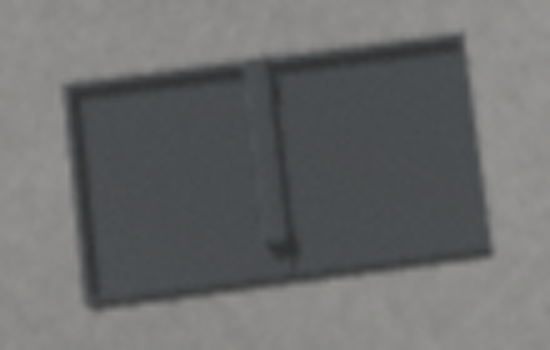

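The crops confirm the two full-arch casts in the tray. A is at about (614,-262.5) with yaw -7°, B at about (515,-348) with yaw 45°, and both have their rounded ends up-image. The die is separate. The carrier is at about (509,226) with yaw 9°, and its measured 132x233 mm matches the given size.

```bash
cat >> h.py <<'E'
from scipy.spatial.transform import Rotation as R
def to(x,y,z,yaw):
    s=manip.sense(); r=R.from_rotvec(s["eef_rot"]); M=r.as_matrix()
    cy=np.degrees(np.arctan2(M[1,0],M[0,0])); d=M.T@(np.array([x,y,z])-s["eef_pos"])/100
    t=-((yaw-cy+180)%360-180)/360
    print("t",round(s["clock"],2),"pos",s["eef_pos"],"yaw",round(cy,1),"F",s["contact_force"],"w",round(s["width"]*93,1),"tilt z",M[2,2].round(4))
    print("shift",d.round(3),"twist",t.round(4))
E
python3 -c "
from h import *
to(511,-352.5,130,45)"
```

```text
t 0.2 pos [ 154.5 -527.7  218.3] yaw 16.3 F [0.  0.1 0.1] w 92.9 tilt z -1.0
shift [ 3.9 -0.7  0.9] twist -0.0797
```

Emit:
carry_out:
  commands: [1, 0.5, -0.09, 0.11, 0, 1, 0.98, -0.18, 0.22, 0, 1, 0.98, -0.18, 0.22, 0]

```text
clock: 0.5
eef_pos: [246.6, -480.0, 195.0]
eef_rot: [-3.106, -0.451, -0.0]
contact_force: [-0.3, 0.1, -0.3]
width: 1.003
```

Emit:
carry_out:
  commands: [1, 0.5, -0.09, 0.11, 0, 1, 0.98, -0.18, 0.22, 0, 1, 0.98, -0.18, 0.22, 0]

```text
clock: 0.8
eef_pos: [338.1, -432.5, 172.0]
eef_rot: [-3.103, -0.456, 0.0]
contact_force: [-1.2, 1.2, 0.2]
width: 1.001
```

Emit:
carry_out:
  commands: [1, 0.5, -0.09, 0.11, 0, 1, 0.98, -0.18, 0.22, 0, 1, 0.98, -0.18, 0.22, 0]

```text
clock: 1.1
eef_pos: [429.2, -385.1, 149.0]
eef_rot: [-3.101, -0.46, 0.0]
contact_force: [-1.5, 0.6, 0.0]
width: 1.0
```

Emit:
carry_out:
  commands: [1, 0.5, -0.09, 0.11, -0.02, 1, 0.98, -0.17, 0.22, -0.04, 1, 0.98, -0.17, 0.22, -0.06, 1, 0.98, -0.17, 0.22, -0.08, 1, 0.98, -0.17, 0.22, -0.08]

```text
clock: 1.6
eef_pos: [517.4, -341.0, 127.2]
eef_rot: [-2.888, -1.219, -0.001]
contact_force: [-0.1, -0.7, 0.5]
width: 1.001
```

```bash
python3 -c "
from h import *
to(511,-352.5,60,45)
S=manip.snapshot('side'); crop(S,250,220,450,420,3,'pics/s1.png')"
```

```text
t 1.6 pos [ 517.4 -341.   127.2] yaw 45.8 F [-0.1 -0.7  0.5] w 93.1 tilt z -1.0
shift [-0.1  0.   0.7] twist 0.0022
```

View pics/s1.png

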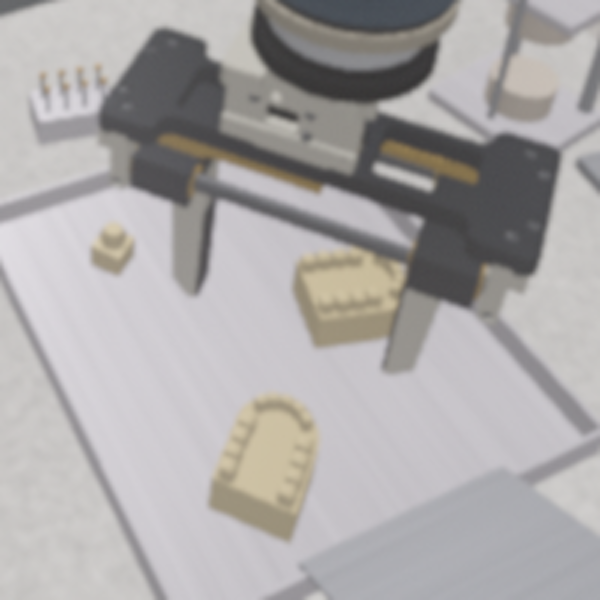

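Gripper is above B. The fingertips are at crop (190,290) and (395,370), and B's lower rear corners are at (210,508) and (292,540).

```bash
python3 -c "
from h import *
S=manip.snapshot('side')
print(proj(S,[517.4,-341,127.2]))
def rear(p,q,z,L=31.5):
    P=ray(S,[[250+p[0]/3,220+p[1]/3],[250+q[0]/3,220+q[1]/3]],z)
    d=(P[1]-P[0])[:2]; n=np.array([-d[1],d[0]])/np.hypot(*d)
    if n[0]<0:n=-n
    print('corners',P[:,:2].ravel(),'len',np.hypot(*d),'yaw',np.degrees(np.arctan2(n[1],n[0])),'centre',P[:,:2].mean(0)+L*n)
rear((210,508),(292,540),3); rear((210,485),(295,516),31)
rear((296,288),(318,345),3)
# flank of A lower edge
P=ray(S,[[250+318/3,220+346/3],[250+385/3,220+338/3]],3);d=P[1]-P[0];print('A flank yaw',np.degrees(np.arctan2(d[1],d[0])),P)
to(511,-352.5,60,45)"
```

```text
[[347.  326.5]]
corners [ 478.5 -354.2  512.6 -383.4] len 44.869969578495294 yaw 49.37603856016148 centre [ 516.  -344.9]
corners [ 474.9 -357.2  509.5 -385.7] len 44.852177367320216 yaw 50.4501126764404 centre [ 512.3 -347.2]
corners [ 590.2 -234.7  583.1 -278.2] len 44.09774483688483 yaw -9.23582503536887 centre [ 617.7 -261.5]
A flank yaw -9.663232992984462 [[ 582.7 -278.8    3. ]
 [ 625.1 -286.     3. ]]
t 1.7 pos [ 517.3 -341.2  127.4] yaw 45.4 F [ 0.6 -0.1 -0.2] w 92.7 tilt z -1.0
shift [-0.1  0.   0.7] twist 0.0011
```

Emit:
carry_out:
  commands: [1, -0.11, 0.02, 0.3, -0.007, 1, -0.11, 0.02, 0.6, -0.007, 1, -0.11, 0.02, 0.8, -0.007, 1, -0.11, 0.02, 0.9, -0.007, 1, -0.11, 0.02, 0.9, -0.007]

```text
clock: 2.2
eef_pos: [510.2, -350.0, 36.6]
eef_rot: [-2.865, -1.27, -0.001]
contact_force: [1.1, -1.4, -0.1]
width: 0.999
```

Emit:
carry_out:
  commands: [1, 0, 0, 0.15, 0, 1, 0, 0, 0.3, 0, 1, 0, 0, 0.3, 0]

```text
clock: 2.5
eef_pos: [509.2, -349.1, 4.6]
eef_rot: [-2.863, -1.268, 0.001]
contact_force: [-0.1, -0.3, 0.8]
width: 1.002
```

Emit:
carry_out:
  commands: [-1, 0, 0, 0, 0, -1, 0, 0, 0, 0, -1, 0, 0, 0, 0, -1, 0, 0, 0, 0, -1, 0, 0, 0, 0, -1, 0, 0, 0, 0, -1, 0, 0, 0, 0]
  squeeze: 20

```text
clock: 3.2
eef_pos: [509.3, -349.2, 4.8]
eef_rot: [-2.864, -1.268, 0.001]
contact_force: [1.0, 0.4, 0.7]
width: 0.489
```

```bash
python3 -c "
from h import *
to(511,-351,130,48)"
```

```text
t 3.2 pos [ 509.3 -349.2    4.8] yaw 47.8 F [1.  0.4 0.7] w 45.5 tilt z -1.0
shift [ 0.   0.  -1.3] twist -0.0006
```

Emit:
carry_out:
  commands: [-1, 0, 0, -0.1, 0, -1, 0, 0, -0.3, 0, -1, 0, 0, -0.6, 0, -1, 0, 0, -0.9, 0, -1, 0, 0, -1, 0, -1, 0, 0, -1, 0]

```text
clock: 3.8
eef_pos: [510.3, -350.5, 106.2]
eef_rot: [-2.866, -1.269, -0.001]
contact_force: [-0.2, 0.0, -1.8]
width: 0.496
```

Emit:
carry_out:
  commands: [-1, 0.2, -0.18, -0.1, 0, -1, 0.45, -0.4, -0.25, 0, -1, 0.72, -0.65, -0.35, 0, -1, 0.97, -0.87, -0.35, 0]

```text
clock: 4.2
eef_pos: [510.7, -219.0, 141.7]
eef_rot: [-2.866, -1.269, -0.001]
contact_force: [0.5, -0.2, -1.8]
width: 0.491
```

```bash
python3 -c "
from h import *
to(519.5,161,130,99.1)"
```

```text
t 4.2 pos [ 510.7 -219.   141.7] yaw 47.8 F [ 0.5 -0.2 -1.8] w 45.7 tilt z -1.0
shift [ 2.9 -2.5  0.1] twist -0.1426
```

Emit:
carry_out:
  commands: [-1, 0.24, -0.21, 0, 0, -1, 0.48, -0.42, 0, 0, -1, 0.72, -0.63, 0, 0, -1, 0.96, -0.83, 0, 0]

```text
clock: 4.6
eef_pos: [512.8, -90.6, 141.0]
eef_rot: [-2.864, -1.268, 0.003]
contact_force: [0.8, -0.7, -1.0]
width: 0.493
```

Emit:
carry_out:
  commands: [-1, 0.24, -0.21, 0, 0, -1, 0.48, -0.42, 0, 0, -1, 0.72, -0.63, 0, 0, -1, 0.96, -0.83, 0, 0]

```text
clock: 5.0
eef_pos: [514.9, 37.7, 140.4]
eef_rot: [-2.863, -1.268, 0.006]
contact_force: [1.0, 0.2, -0.7]
width: 0.491
```

Emit:
carry_out:
  commands: [-1, 0.24, -0.21, 0, -0.02, -1, 0.48, -0.42, 0, -0.04, -1, 0.72, -0.63, 0, -0.06, -1, 0.9, -0.77, 0, -0.08, -1, 0.96, -0.83, 0, -0.1, -1, 0.96, -0.83, 0, -0.12, -1, 0.96, -0.83, 0, -0.142, -1, 0.96, -0.83, 0, -0.142]

```text
clock: 5.8
eef_pos: [517.2, 164.4, 139.8]
eef_rot: [-2.032, -2.38, 0.002]
contact_force: [0.1, 0.1, -0.5]
width: 0.496
```

```bash
python3 -c "
from h import *
to(519.5,161,60,99.1)
S=manip.snapshot('side'); crop(S,170,100,370,260,4,'pics/s2.png')"
```

```text
t 5.8 pos [517.2 164.4 139.8] yaw 99.0 F [ 0.1  0.1 -0.5] w 46.1 tilt z -0.9999
shift [-0.   0.   0.8] twist -0.0002
```

View pics/s2.png

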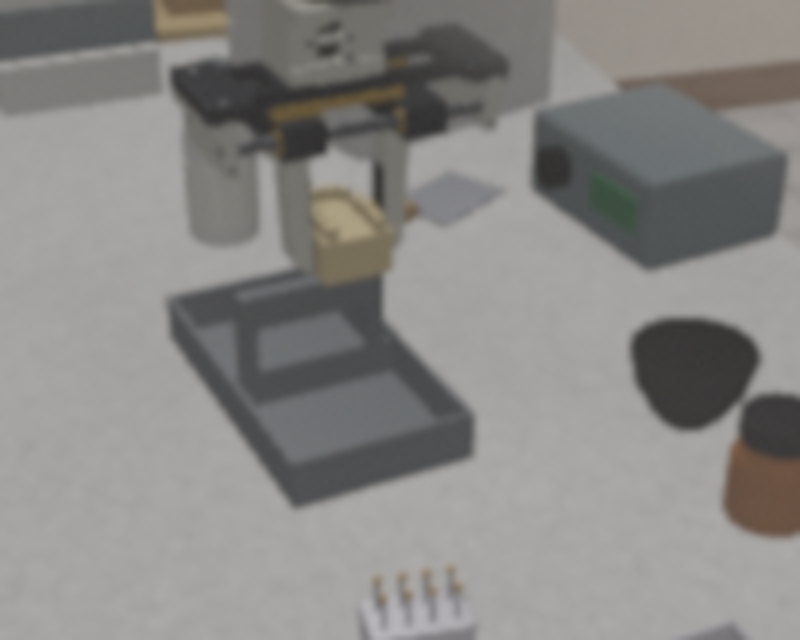

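Cast B is held upright above the near bay. The carrier's rim corners are at crop (168,300), (295,464) and (472,413).

```bash
python3 -c "
from h import *
S=manip.snapshot('side')
P=ray(S,np.array([[168,300],[295,464],[472,413]])/4+[170,100],36)[:,:2]
print(P, np.hypot(*(P[1]-P[0])),np.hypot(*(P[2]-P[1])))
c=(P[0]+P[2])/2;d=P[0]-P[1];e=P[2]-P[1];print('c',c,np.degrees(np.arctan2(d[1],d[0]))-90,np.degrees(np.arctan2(e[1],e[0])))
Q=ray(S,np.array([[298,507],[472,458]])/4+[170,100],0)[:,:2];print(Q,np.hypot(*(Q[1]-Q[0])))
to(519.5,161,60,99.1)
"
```

```text
[[427.3 327.6]
 [466.4 101. ]
 [590.7 122.9]] 229.92271092780442 126.18405840105528
c [509.  225.2] 9.803242947288055 10.019928297662267
[[467.9 104. ]
 [591.7 122.5]] 125.17688924365835
t 5.9 pos [517.5 164.4 140.4] yaw 98.6 F [ 0.8  0.3 -0.9] w 46.2 tilt z -0.9999
shift [-0.   0.   0.8] twist -0.0013
```

Emit:
carry_out:
  commands: [-1, -0.03, 0.02, 0.2, -0.002, -1, -0.03, 0.02, 0.5, -0.002, -1, -0.03, 0.02, 0.75, -0.002, -1, -0.03, 0.02, 0.9, -0.002, -1, -0.03, 0.02, 0.95, -0.002, -1, -0.03, 0.02, 0.95, -0.002]

```text
clock: 6.5
eef_pos: [518.6, 162.3, 44.8]
eef_rot: [-2.027, -2.383, 0.002]
contact_force: [0.5, -0.4, -1.4]
width: 0.495
```

Emit:
carry_out:
  commands: [-1, 0, 0, 0.1, 0, -1, 0, 0, 0.2, 0, -1, 0, 0, 0.28, 0, -1, 0, 0, 0.34, 0, -1, 0, 0, 0.34, 0]

```text
clock: 7.0
eef_pos: [517.8, 162.4, 9.9]
eef_rot: [-2.026, -2.383, 0.004]
contact_force: [-0.2, 0.2, -1.0]
width: 0.494
```

```bash
python3 -c "
from h import *
to(519.5,162,5.8,99.1)"
```

```text
t 7.0 pos [517.8 162.4   9.9] yaw 99.2 F [-0.2  0.2 -1. ] w 45.9 tilt z -0.9999
shift [-0.  0.  0.] twist 0.0004
```

Now 2 mm steps down to feel for the floor.

Emit:
carry_out:
  commands: [-1, 0, 0, 0.02, 0, -1, 0, 0, 0.02, 0]

```text
clock: 7.2
eef_pos: [517.8, 162.4, 7.8]
eef_rot: [-2.026, -2.383, 0.004]
contact_force: [0.7, -0.9, -1.6]
width: 0.497
```

Emit:
carry_out:
  commands: [-1, 0, 0, 0.015, 0, -1, 0, 0, 0.015, 0]

```text
clock: 7.4
eef_pos: [517.8, 162.5, 6.4]
eef_rot: [-2.026, -2.383, 0.004]
contact_force: [-0.0, -0.6, -0.9]
width: 0.495
```

Emit:
carry_out:
  commands: [-1, 0, 0, 0.01, 0, -1, 0, 0, 0.01, 0]

```text
clock: 7.6
eef_pos: [517.9, 162.5, 5.8]
eef_rot: [-2.026, -2.383, 0.003]
contact_force: [-2.5, 0.5, 4.0]
width: 0.491
```

Emit:
carry_out:
  commands: [0.3, 0, 0, 0, 0, 0.3, 0, 0, 0, 0, 0.3, 0, 0, 0, 0, 0.3, 0, 0, 0, 0]

```text
clock: 8.0
eef_pos: [517.9, 162.5, 5.7]
eef_rot: [-2.026, -2.383, 0.003]
contact_force: [0.0, -0.3, -0.3]
width: 0.653
```

Emit:
carry_out:
  commands: [0.3, 0, 0, -0.1, 0, 0.3, 0, 0, -0.3, 0, 0.3, 0, 0, -0.6, 0, 0.3, 0, 0, -1, 0, 0.3, 0, 0, -1, 0]

```text
clock: 8.5
eef_pos: [521.7, 162.4, 110.9]
eef_rot: [-2.03, -2.387, -0.007]
contact_force: [-0.4, -1.0, -0.1]
width: 0.651
```

```bash
python3 -c "
from h import *
to(610,-261,130,-9)
S=manip.snapshot('side'); crop(S,200,120,300,230,5,'pics/s3.png')"
```

```text
t 8.5 pos [521.7 162.4 110.9] yaw 99.2 F [-0.4 -1.  -0.1] w 60.5 tilt z -1.0
shift [-4.3  0.2 -0.2] twist 0.3007
```

View pics/s3.png

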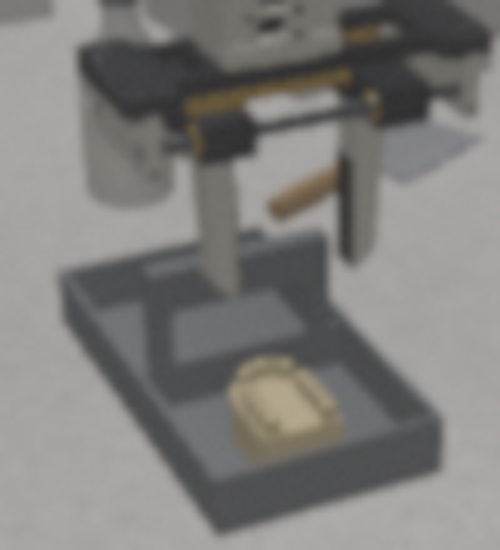

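Cast B lies flat, teeth up, in bay_b at crop (285,405). Next is cast A.

Emit:
carry_out:
  commands: [0.3, -0.35, 0.02, -0.1, 0, 0.3, -0.7, 0.05, -0.15, 0, 0.3, -1, 0.05, -0.2, 0]

```text
clock: 8.85
eef_pos: [541.5, 62.7, 127.2]
eef_rot: [-2.028, -2.385, -0.002]
contact_force: [0.1, -0.4, -0.9]
width: 0.652
```

Emit:
carry_out:
  commands: [1, -0.35, 0.02, 0, 0, 1, -0.7, 0.05, 0, 0, 1, -1, 0.05, 0, 0]

```text
clock: 9.15
eef_pos: [562.3, -36.9, 125.4]
eef_rot: [-2.028, -2.384, -0.001]
contact_force: [-0.1, 0.2, 0.5]
width: 0.859
```

Emit:
carry_out:
  commands: [1, -0.35, 0.02, 0, 0, 1, -0.7, 0.05, 0, 0, 1, -1, 0.05, 0, 0]

```text
clock: 9.45
eef_pos: [583.1, -136.3, 123.5]
eef_rot: [-2.027, -2.382, 0.0]
contact_force: [0.1, -0.6, 0.1]
width: 1.003
```

Emit:
carry_out:
  commands: [1, -0.35, 0.02, 0, 0.02, 1, -0.7, 0.05, 0, 0.04, 1, -1, 0.05, 0, 0.06, 1, -1, 0.05, 0, 0.08, 1, -1, 0.05, 0, 0.1, 1, -1, 0.05, 0, 0.12, 1, -1, 0.05, 0, 0.14, 1, -1, 0.05, 0, 0.15]

```text
clock: 10.25
eef_pos: [603.5, -234.0, 121.3]
eef_rot: [-2.891, -1.195, 0.011]
contact_force: [-0.2, -0.9, -0.5]
width: 0.997
```

Emit:
carry_out:
  commands: [1, 0, 0, 0, 0.02, 1, 0, 0, 0, 0.04, 1, 0, 0, 0, 0.06, 1, 0, 0, 0, 0.08, 1, 0, 0, 0, 0.1, 1, 0, 0, 0, 0.12, 1, 0, 0, 0, 0.14, 1, 0, 0, 0, 0.15]

```text
clock: 11.05
eef_pos: [602.9, -233.8, 120.2]
eef_rot: [-3.122, 0.255, 0.022]
contact_force: [0.2, -0.2, 0.6]
width: 1.001
```

```bash
python3 -c "
from h import *
to(609.5,-261,60,-9)"
```

```text
t 11.05 pos [ 602.9 -233.8  120.2] yaw -9.3 F [ 0.2 -0.2  0.6] w 93.1 tilt z -0.9999
shift [0.1 0.3 0.6] twist -0.001
```

Emit:
carry_out:
  commands: [1, 0.11, 0.26, 0.1, 0, 1, 0.11, 0.26, 0.4, 0, 1, 0.11, 0.26, 0.65, 0, 1, 0.11, 0.26, 0.8, 0, 1, 0.11, 0.26, 0.84, 0]

```text
clock: 11.55
eef_pos: [607.3, -259.7, 33.6]
eef_rot: [-3.121, 0.255, 0.027]
contact_force: [0.4, 0.1, -0.5]
width: 1.001
```

Emit:
carry_out:
  commands: [1, 0, 0, 0.15, 0, 1, 0, 0, 0.27, 0, 1, 0, 0, 0.29, 0, 1, 0, 0, 0.29, 0]

```text
clock: 11.95
eef_pos: [606.8, -259.3, 4.3]
eef_rot: [-3.121, 0.255, 0.028]
contact_force: [0.2, -0.4, 0.8]
width: 0.999
```

Emit:
carry_out:
  commands: [-1, 0, 0, 0, 0, -1, 0, 0, 0, 0, -1, 0, 0, 0, 0, -1, 0, 0, 0, 0, -1, 0, 0, 0, 0, -1, 0, 0, 0, 0, -1, 0, 0, 0, 0]

```text
clock: 12.65
eef_pos: [606.8, -259.4, 4.4]
eef_rot: [-3.121, 0.255, 0.028]
contact_force: [-1.1, -0.4, 0.6]
width: 0.494
```

```bash
python3 -c "
from h import *
to(500,281,130,99.3)"
```

```text
t 12.65 pos [ 606.8 -259.4    4.4] yaw -9.3 F [-1.1 -0.4  0.6] w 45.9 tilt z -0.9998
shift [-2.  -5.2 -1.2] twist -0.3018
```

Emit:
carry_out:
  commands: [-1, 0, 0, -0.1, 0, -1, 0, 0, -0.3, 0, -1, 0, 0, -0.6, 0, -1, 0, 0, -0.9, 0, -1, 0, 0, -1, 0, -1, 0, 0, -1, 0]

```text
clock: 13.25
eef_pos: [609.1, -260.9, 105.8]
eef_rot: [-3.122, 0.255, 0.024]
contact_force: [-0.5, 0.3, -1.5]
width: 0.493
```

Emit:
carry_out:
  commands: [-1, 0, 0, -0.1, -0.02, -1, 0, 0, -0.25, -0.042, -1, 0, 0, -0.35, -0.065, -1, 0, 0, -0.35, -0.088, -1, 0, 0, -0.35, -0.11, -1, 0, 0, -0.35, -0.133, -1, 0, 0, -0.35, -0.156, -1, 0, 0, -0.35, -0.175]

```text
clock: 14.05
eef_pos: [608.8, -260.8, 138.7]
eef_rot: [-2.783, -1.418, 0.015]
contact_force: [-0.1, 0.4, -1.7]
width: 0.488
```

```bash
python3 -c "
from h import *
to(500,281,140,99.3)"
```

```text
t 14.05 pos [ 608.8 -260.8  138.7] yaw 54.0 F [-0.1  0.4 -1.7] w 45.4 tilt z -0.9998
shift [ 3.7 -4.1  0.1] twist -0.1258
```

Emit:
carry_out:
  commands: [-1, 0.2, -0.22, -0.01, 0, -1, 0.45, -0.5, -0.02, 0, -1, 0.7, -0.75, -0.02, 0, -1, 0.92, -1, -0.02, 0]

```text
clock: 14.45
eef_pos: [580.9, -126.0, 140.9]
eef_rot: [-2.781, -1.417, 0.018]
contact_force: [0.0, -0.1, -0.7]
width: 0.492
```

Emit:
carry_out:
  commands: [-1, 0.23, -0.25, -0.01, 0, -1, 0.46, -0.5, -0.02, 0, -1, 0.69, -0.75, -0.02, 0, -1, 0.92, -1, -0.02, 0]

```text
clock: 14.85
eef_pos: [552.9, 8.5, 143.5]
eef_rot: [-2.78, -1.416, 0.021]
contact_force: [-0.0, -0.4, -1.3]
width: 0.492
```

Emit:
carry_out:
  commands: [-1, 0.23, -0.25, -0.01, 0, -1, 0.46, -0.5, -0.02, 0, -1, 0.69, -0.75, -0.02, 0, -1, 0.92, -1, -0.02, 0]

```text
clock: 15.25
eef_pos: [524.9, 142.9, 146.3]
eef_rot: [-2.779, -1.416, 0.025]
contact_force: [1.0, -0.2, -0.2]
width: 0.494
```

Emit:
carry_out:
  commands: [-1, 0.23, -0.25, 0, -0.02, -1, 0.46, -0.5, 0, -0.04, -1, 0.69, -0.75, 0, -0.06, -1, 0.85, -0.93, 0, -0.08, -1, 0.92, -1, 0, -0.1, -1, 0.92, -1, 0, -0.12, -1, 0.92, -1, 0, -0.126, -1, 0.92, -1, 0, -0.126]

```text
clock: 16.05
eef_pos: [497.4, 275.9, 147.0]
eef_rot: [-2.014, -2.374, 0.013]
contact_force: [0.5, -0.3, -0.8]
width: 0.491
```

```bash
python3 -c "
from h import *
np.set_printoptions(precision=3,suppress=True)
to(500,281,6,99.3)"
```

```text
t 16.05 pos [497.411 275.858 147.005] yaw 99.4 F [ 0.513 -0.329 -0.778] w 45.7 tilt z -0.9996
shift [0.024 0.069 1.409] twist 0.0002
```

Emit:
carry_out:
  commands: [-1, 0.02, 0.05, 0.2, 0, -1, 0.02, 0.06, 0.5, 0, -1, 0.02, 0.06, 0.75, 0, -1, 0.02, 0.06, 0.93, 0, -1, 0.02, 0.06, 0.98, 0, -1, 0.02, 0.06, 0.98, 0]

```text
clock: 16.65
eef_pos: [499.9, 279.6, 48.1]
eef_rot: [-2.015, -2.373, 0.016]
contact_force: [-0.5, 0.5, -1.2]
width: 0.493
```

Emit:
carry_out:
  commands: [-1, 0, 0, 0.1, 0, -1, 0, 0, 0.2, 0, -1, 0, 0, 0.28, 0, -1, 0, 0, 0.34, 0, -1, 0, 0, 0.34, 0]

```text
clock: 17.15
eef_pos: [498.4, 279.8, 13.2]
eef_rot: [-2.015, -2.372, 0.018]
contact_force: [0.1, 0.4, 0.0]
width: 0.493
```

```bash
python3 -c "
from h import *
np.set_printoptions(precision=3,suppress=True)
to(500,281,5.4,99.3)"
```

```text
t 17.15 pos [498.42  279.812  13.176] yaw 99.3 F [0.071 0.426 0.045] w 45.9 tilt z -0.9995
shift [0.008 0.02  0.077] twist 0.0
```

Emit:
carry_out:
  commands: [-1, 0.01, 0.01, 0.03, 0, -1, 0.01, 0.01, 0.05, 0, -1, 0.01, 0.01, 0.05, 0]

```text
clock: 17.45
eef_pos: [499.1, 281.0, 8.1]
eef_rot: [-2.015, -2.372, 0.018]
contact_force: [0.8, -0.7, -0.4]
width: 0.495
```

Emit:
carry_out:
  commands: [-1, 0, 0, 0.015, 0, -1, 0, 0, 0.015, 0]

```text
clock: 17.65
eef_pos: [499.0, 281.0, 6.5]
eef_rot: [-2.015, -2.372, 0.018]
contact_force: [-0.7, 0.5, -0.7]
width: 0.493
```

Emit:
carry_out:
  commands: [-1, 0, 0, 0.01, 0, -1, 0, 0, 0.01, 0]

```text
clock: 17.85
eef_pos: [499.1, 281.2, 6.0]
eef_rot: [-2.015, -2.372, 0.018]
contact_force: [-2.1, -0.2, 4.0]
width: 0.492
```

Emit:
carry_out:
  commands: [-0.02, 0, 0, 0, 0, 0.1, 0, 0, 0, 0, 0.3, 0, 0, 0, 0, 0.3, 0, 0, 0, 0, 0.3, 0, 0, 0, 0]

```text
clock: 18.35
eef_pos: [499.1, 281.2, 6.0]
eef_rot: [-2.015, -2.372, 0.018]
contact_force: [0.0, -0.5, 0.6]
width: 0.645
```

Emit:
carry_out:
  commands: [0.3, 0, 0, -0.1, 0, 0.3, 0, 0, -0.3, 0, 0.3, 0, 0, -0.6, 0, 0.3, 0, 0, -1, 0, 0.3, 0, 0, -1, 0]

```text
clock: 18.85
eef_pos: [504.6, 281.3, 111.4]
eef_rot: [-2.017, -2.375, 0.006]
contact_force: [1.7, 1.2, -0.3]
width: 0.648
```

Emit:
carry_out:
  commands: [0.3, 0, 0, -0.2, 0.02, 0.3, 0, 0, -0.4, 0.04, 0.3, 0, 0, -0.4, 0.06, 0.3, 0, 0, -0.4, 0.08, 0.3, 0, 0, -0.4, 0.1, 0.3, 0, 0, -0.4, 0.12, 0.3, 0, 0, -0.4, 0.14, 0.3, 0, 0, -0.4, 0.15]

```text
clock: 19.65
eef_pos: [505.4, 280.6, 151.4]
eef_rot: [-2.882, -1.195, 0.024]
contact_force: [-0.2, 0.3, 0.5]
width: 0.648
```

```bash
python3 - <<'E'
from h import *
np.set_printoptions(precision=3,suppress=True)
to(509,226,100,9.5)
S=manip.snapshot('side'); T=manip.snapshot('top')
a=cv2.resize(S["frame"][120:230,200:310,::-1],(400,400),interpolation=2)
b=cv2.resize(T["frame"][160:260,170:270,::-1],(400,400),interpolation=2)
cv2.imwrite('pics/s4.png',np.hstack([a,b]))
E
```

```text
t 19.65 pos [505.35  280.633 151.371] yaw 45.0 F [-0.177  0.348  0.484] w 60.3 tilt z -0.9997
shift [-0.358  0.425  0.505] twist 0.0987
```

View pics/s4.png

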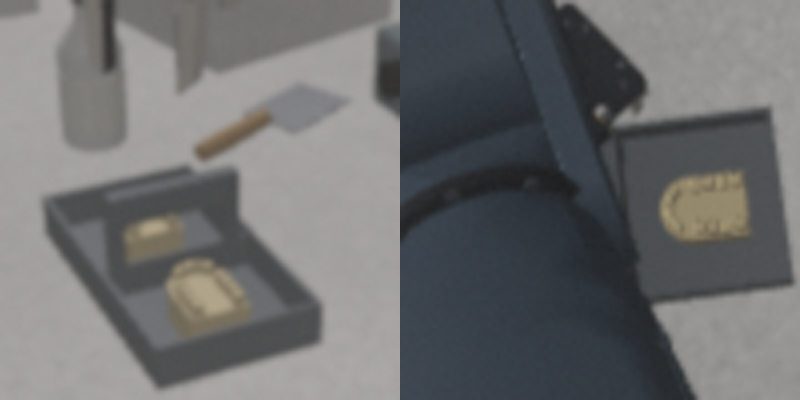

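Both casts are flat and teeth up, at left crop (205,295) and (153,238). The bar's top runs from about (107,197) to (237,175).

```bash
python3 - <<'E'
from h import *
S=manip.snapshot('side')
P=ray(S,np.array([[107,195],[238,172]])/(400/110)+[200,120],92); d=P[1]-P[0]
print(P,np.hypot(*d[:2]),np.degrees(np.arctan2(d[1],d[0])),P.mean(0))
print((proj(S,[509+53*.986,226+53*.165,92])-[200,120])*400/110,(proj(S,[509-53*.986,226-53*.165,92])-[200,120])*400/110)
crop(S,220,155,275,205,12,'pics/s5.png')
E
```

```text
[[459.6 222.5  92. ]
 [560.9 229.   92. ]] 101.58560712793017 3.6630478754558027 [510.2 225.8  92. ]
[[236.2 168.5]] [[104.7 199. ]]
```

View pics/s5.png

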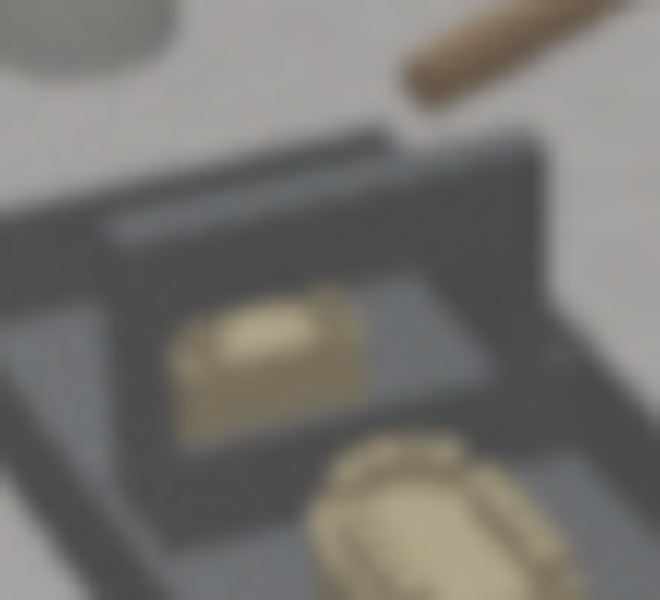

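Emit:
carry_out:
  commands: [0.3, -0.12, 0.14, 0, 0.02, 0.3, -0.24, 0.28, 0, 0.04, 0.3, -0.36, 0.42, 0, 0.06, 0.3, -0.36, 0.42, 0, 0.08, 0.3, -0.36, 0.42, 0, 0.099, 0.3, -0.36, 0.42, 0, 0.099]

```text
clock: 20.4
eef_pos: [510.0, 225.4, 150.5]
eef_rot: [-3.114, -0.266, 0.033]
contact_force: [0.6, -0.3, 0.1]
width: 0.65
```

```bash
python3 - <<'E'
from h import *
S=manip.snapshot('side')
for L in ([[110,245],[540,155]],[[108,233],[537,143]]):
    P=ray(S,np.array(L)/12+[220,155],92); d=P[1]-P[0]
    print(P[:,:2],np.hypot(*d[:2]),np.degrees(np.arctan2(d[1],d[0])),P.mean(0))
np.set_printoptions(precision=3,suppress=True)
to(509.5,226,60,9.5)
E
```

```text
[[456.9 213.3]
 [558.8 226. ]] 102.65220460696034 7.086793630010986 [507.8 219.7  92. ]
[[457.6 218.7]
 [559.7 231.7]] 102.95792241506095 7.24539427011221 [508.7 225.2  92. ]
t 20.45 pos [509.978 225.481 150.498] yaw 10.0 F [-0.799 -0.143  0.11 ] w 60.7 tilt z -0.9997
shift [0.014 0.01  0.905] twist 0.0014
```

Emit:
carry_out:
  commands: [0.3, 0.01, 0.01, 0.15, 0.002, 0.3, 0.01, 0.01, 0.35, 0.002, 0.3, 0.01, 0.01, 0.6, 0.002, 0.3, 0.01, 0.01, 0.8, 0.002, 0.3, 0.01, 0.01, 0.9, 0.002, 0.3, 0.01, 0.01, 0.9, 0.002]

```text
clock: 21.05
eef_pos: [508.5, 225.8, 59.6]
eef_rot: [-3.116, -0.257, 0.036]
contact_force: [-0.1, 0.4, -0.0]
width: 0.651
```

Emit:
carry_out:
  commands: [-0.4, 0, 0, 0, 0, -0.4, 0, 0, 0, 0, -0.5, 0, 0, 0, 0, -0.55, 0, 0, 0, 0, -0.6, 0, 0, 0, 0, -0.62, 0, 0, 0, 0, -0.64, 0, 0, 0, 0, -0.66, 0, 0, 0, 0]
  squeeze: 15

```text
clock: 21.85
eef_pos: [508.6, 226.3, 59.8]
eef_rot: [-3.115, -0.257, 0.035]
contact_force: [-1.5, 6.0, 2.8]
width: 0.176
```

Emit:
carry_out:
  commands: [-0.8, 0, 0, 0, 0, -1, 0, 0, 0, 0, -1, 0, 0, 0, 0, -1, 0, 0, 0, 0]

```text
clock: 22.25
eef_pos: [508.6, 226.3, 59.8]
eef_rot: [-3.115, -0.257, 0.035]
contact_force: [-1.6, 2.1, 1.9]
width: 0.173
```

Emit:
carry_out:
  commands: [-1, 0, 0, 0, 0, -1, 0, 0, 0, 0, -1, 0, 0, 0, 0, -1, 0, 0, 0, 0]
  squeeze: 50

```text
clock: 22.65
eef_pos: [508.6, 226.2, 59.8]
eef_rot: [-3.115, -0.257, 0.035]
contact_force: [-0.3, 3.0, 4.1]
width: 0.169
```

```bash
python3 - <<'E'
from h import *
np.set_printoptions(precision=3,suppress=True)
s=manip.sense(); x,y,z=s["eef_pos"]
to(x,y,z+102,9.5); print(s["ft_torque"],s["eef_rot"])
E
```

```text
t 22.65 pos [508.625 226.232  59.812] yaw 9.4 F [-0.292  3.042  4.118] w 15.7 tilt z -0.9996
shift [-0.022 -0.018 -1.02 ] twist -0.0002
[-0.15   0.115 -0.06 ] [-3.115 -0.257  0.035]
```

Emit:
carry_out:
  commands: [-1, 0, 0, -0.03, 0, -1, 0, 0, -0.08, 0, -1, 0, 0, -0.15, 0, -1, 0, 0, -0.23, 0, -1, -0.01, 0, -0.31, 0, -1, -0.01, 0, -0.39, 0, -1, -0.01, -0.01, -0.45, 0, -1, -0.01, -0.01, -0.48, 0]

```text
clock: 23.45
eef_pos: [508.9, 226.6, 108.7]
eef_rot: [-3.115, -0.257, 0.034]
contact_force: [0.4, 0.7, -5.6]
width: 0.17
```

```bash
python3 - <<'E'
from h import *
np.set_printoptions(precision=3,suppress=True)
to(508.6,226.2,161,9.4); s=manip.sense(); print(s["ft_torque"],s["eef_rot"])
E
```

```text
t 23.45 pos [508.868 226.599 108.709] yaw 9.4 F [ 0.351  0.735 -5.616] w 15.9 tilt z -0.9996
shift [-0.014 -0.006 -0.523] twist 0.0001
[ 0.034 -0.044  0.033] [-3.115 -0.257  0.034]
```

Carrying 5.6 N, which fits the carrier plus both casts. I continue up, then hold.

Emit:
carry_out:
  commands: [-1, 0, 0, -0.04, 0, -1, 0, 0, -0.12, 0, -1, 0, 0, -0.22, 0, -1, -0.01, 0, -0.32, 0, -1, -0.01, 0, -0.4, 0, -1, -0.01, -0.01, -0.46, 0, -1, -0.01, -0.01, -0.5, 0, -1, -0.01, -0.01, -0.51, 0]

```text
clock: 24.25
eef_pos: [509.0, 226.8, 160.1]
eef_rot: [-3.115, -0.257, 0.033]
contact_force: [0.5, 0.2, -5.6]
width: 0.167
```

Emit:
carry_out:
  commands: [-1, 0, 0, 0, 0, -1, 0, 0, 0, 0, -1, 0, 0, 0, 0, -1, 0, 0, 0, 0, -1, 0, 0, 0, 0, -1, 0, 0, 0, 0, -1, 0, 0, 0, 0, -1, 0, 0, 0, 0]

```text
clock: 25.05
eef_pos: [509.0, 226.8, 160.1]
eef_rot: [-3.115, -0.257, 0.033]
contact_force: [0.2, 0.0, -5.4]
width: 0.173
```

Emit:
carry_out:
  commands: [-1, 0, 0, 0, 0, -1, 0, 0, 0, 0, -1, 0, 0, 0, 0, -1, 0, 0, 0, 0, -1, 0, 0, 0, 0, -1, 0, 0, 0, 0, -1, 0, 0, 0, 0, -1, 0, 0, 0, 0]

```text
clock: 25.85
eef_pos: [509.0, 226.8, 160.1]
eef_rot: [-3.115, -0.257, 0.033]
contact_force: [0.1, 0.3, -4.0]
width: 0.165
```

Emit:
carry_out:
  commands: [-1, 0, 0, 0, 0, -1, 0, 0, 0, 0, -1, 0, 0, 0, 0, -1, 0, 0, 0, 0, -1, 0, 0, 0, 0, -1, 0, 0, 0, 0, -1, 0, 0, 0, 0, -1, 0, 0, 0, 0]

```text
clock: 26.65
eef_pos: [509.0, 226.8, 160.1]
eef_rot: [-3.115, -0.257, 0.033]
contact_force: [0.6, 0.3, -5.1]
width: 0.168
```

```bash
python3 - <<'E'
from h import *
to(508.6,226.2,160,9.4)
S=manip.snapshot('side'); crop(S,170,60,450,270,2.8,'pics/s6.png')
E
```

```text
t 26.65 pos [509.  226.8 160.1] yaw 9.4 F [ 0.6  0.3 -5.1] w 15.6 tilt z -0.9997
shift [-0.  0.  0.] twist 0.0001
```

View pics/s6.png

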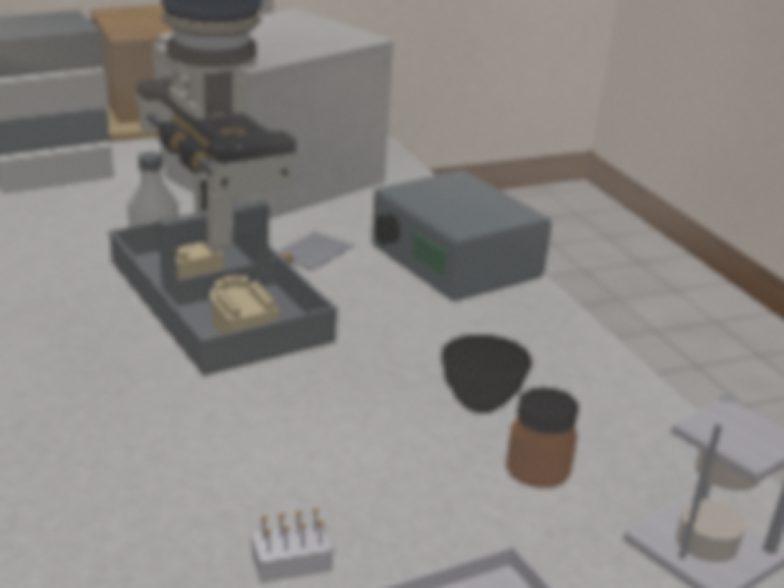

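The carrier hangs with both casts in it, steady for over 2 s. A quick check on level, then I hand in.

```bash
python3 - <<'E'
from h import *
S=manip.snapshot('side')
# expected rim/bottom corners if level at +100 mm vs seen (112,235),(203,347),(334,312); bottom (205,374),(334,342)
c=np.array([509.2,226.5]);a=np.radians(9.4);X=np.array([np.cos(a),np.sin(a)]);Y=np.array([-X[1],X[0]])
pts=[[*(c+i*65*X+j*118*Y),z] for i,j,z in((-1,1,136),(-1,-1,136),(1,-1,136),(-1,-1,100),(1,-1,100))]
print((proj(S,pts)-[170,60])*2.8)
print("die/bur/bowl cream:",[c.mean(0).round(1).tolist() for c in cream(S) if cv2.contourArea(c)<1200 and c.mean(0)[1]>150])
print(manip.sense()["clock"]); print(manip.sign_off())
E
```

```text
[[107.2 232.2]
 [200.4 340.7]
 [336.6 307.8]
 [202.  377.2]
 [335.3 343. ]]
die/bur/bowl cream: [[287.1, 302.4], [255.3, 168.1], [240.2, 152.1]]
26.75
the job is handed in; nothing more can be done
None
```

Both full-arch casts are in the carrier, one per bay, flat and teeth up. The arm is holding the carrier by its grip bar about 10 cm above the bench. I handed the job in at 26.8 s on the robot's clock, well under the 70 s limit.

- **Placing:** Each cast was lowered in small steps until the force reading showed about 4 N of contact with the bay floor, and only then released.
- **Lift and hold:** The tool rose 100.3 mm and drifted 0.7 mm sideways. It then held the same pose for 2.4 s with a steady load of about 5 N, which fits the carrier plus both casts.
- **Level:** The carrier's corners in the last side picture lie within about 2.5 camera pixels of where a level carrier would show. That is only as fine as my corner reading. The tool itself leans about 1.5° from vertical, a drift the move commands cannot correct.
- **Surroundings:** The die is at the same pixel in the side view as at the start. The bur block, bowl, jar, flask and spatula were in place in the last picture. I did not look at the red cast again at the end.

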